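Hang up the cleaning basket, then free and hold open the bath cover

ROBOT

A 6-joint arm with a two-finger parallel gripper is mounted at the origin on a cart in front of the work surface, level with it; the furniture and walls round the work are solid. World frame = base frame: x ahead of the robot, y to its left, z up, the work surface at z = 0. Lengths are in mm, angles in rad, forces in N, time in s.
With the tool pointing down it reaches from about 275 to 725 mm from the base axis. Payload 15.9 kg.
Tool frame: the origin (TCP) lies at the very end of the fingers, on their centre line; the grasp point (between the pads) lies hold_point_z behind it (hold_point_z is the distance from the TCP to the grasp point, in mm); z points along the fingers, y is the line along which they close (so a half turn about z gives the same grasp; the last joint's range is limited). The gripper opens to 85 mm and grips with 20 to 120 N. Pads are 22 mm wide; open, the fingers measure 114 mm over their backs; the gripper's body (76 mm by 85 mm) begins 54 mm behind the grasp point. The pads swing forward as they close: fully open they stand 13 mm farther back than shut.
Start: joints at [1.297, 0.213, -0.034, 1.323, 0, 1.571], TCP at [135.19, 481.362, 231.306] pointing down, gripper open.
Joint ranges: [-2.98, 2.98], [-0.74, 1.72], [-1.14, 1.35], [-2.1, 2.04], [-1.57, 1.44], [-3.14, 3.14]. Speed limits (rad/s): [1.89, 1.89, 2.39, 2.57, 3.14, 3.14].

INTERFACE

Orientations are given as a rotation vector (axis times angle).
In Python, from workcell import * gives the robot as it stands.
- The arm moves only by the shell command python3 -m inch 'ROWS' [FORCE]. ROWS is JSON, a list of rows, each a list of 7 numbers: the shift along the tool's x, y, z normalised to -1 to 1, where 1 is 5 cm, then the turn, a rotation vector about the tool's x, y, z normalised to -1 to 1, where 1 is 5 degrees, then the gripper command: -1 is shut, 1 is fully open, values between are in proportion. A call has exactly 10 rows; each row shifts and turns the commanded pose from where the row before left it, along the tool's axes as they then stand; what a row does not reach is not made up. A row lasts 1/10 s, in which the tool goes at most 50 mm and 8.59 degrees, less where a joint would pass 70% of its speed; a pose out of reach is approached as far as the arm can. A call with a number of a shift or a turn outside -1 to 1 is refused whole. A call with a gripper value outside its range is refused whole. The fingers move at their own pace and stop on an object; FORCE is the grip in N (left out, the last holds). Time passes only in rows, so rows that do not move let the fingers close, or fill a call up. It gives the time, the measured TCP pose, the force, the opening and the grip force at its end, in the units of the state.
- observe(): the state, without advancing time (a new reading comes with each control period).
- get_image(name): name is "scene" or "top" or "wrist"; returns a dict with "img" (384x512x3 uint8, blue, green, red), "fx", "fy", "cx", "cy" (pixels), "cam_to_world" (4x4, takes a point from camera to world coordinates); the wrist camera has in their place "mount" (4x4, takes a point from camera to tool coordinates, whose origin is the TCP and whose axes are the flange's). Camera axes: x right, y down, z forward; pixel columns grow to the right and rows downward; lengths in mm; the calibration is good to about 2 mm. A picture is of the moment at which its call begins: read the wrist's pose just before it. There is no depth.
- job_done(): hands the job in; it is judged then, once.
The state is a dict: "t": time; "q": joint angles; "dq": joint speeds; "tau": joint torques, N m; "tcp_pos": TCP position; "tool_rot": TCP orientation; "contact_force": force on the tool from outside, world axes, zero at the start; "moment": the same for the moment, N m; "opening": opening from 0.0 (shut) to 1.0 (fully open); "grasp_force": force on a finger pad.
Only numpy, scipy, OpenCV 4.12 (cv2) and the standard library are available. Lean on these libraries where they do the work, as an engineer would, in place of code of your own. Each camera call takes 0.05 s, during which the arm holds its last target. There are 200 camera calls.

TASK

The wire basket has been left on the cover of the little ultrasonic bath: hang it by its bail on the two prongs of the drip stand beside the bath. Then give the cover's handle a gentle tug to feel whether its quarter-turn catch is holding it, free the catch if it is (never wrench the cover against it), and raise the cover to about 40 degrees. The cover has no stay and falls shut by itself, so finish while still holding it there for the person who will load the tank; leave the timer, the petri dish and the tube block where they are.

Things in the scene. Friction and masses are not known exactly. Their poses are not given: they have to be found in the camera images.
- basket_bar (a point): Centre of the top bar of the wire basket's bail, 125 mm above the basket's underside. y runs along the bar (round, 9 mm thick, straight for 84 mm), x across it, z up. The bail is stiff, one piece with the basket: its legs (6 mm) rise from the short sides at y = +-52 mm; the opening under the bar is 65 mm high, down to the basket's rim.
- basket: The loose stainless wire basket, 80 x 104 x 55 mm without its bail, about 0.16 kg; it starts standing on the bath's cover. Origin at the centre of its underside, axes as basket_bar.
- stand_prongs (a point): Point midway between the drip stand's two level prongs (round, 8 mm, at y = +-27 mm), at their centre height, 250 mm up, where the bar should rest across both. x runs along the prongs from their tips (robot side) to the post, y across, z up. Tips turn up from x = -26 mm and end at x = -37 mm, 23 mm above this point. The basket hangs below the prongs, so the bail goes over the tips from the front.
- drip_stand: The fixed stainless drip stand beside the bath; origin on the table straight under stand_prongs, same axes. Its post (14 mm thick) is at x = +78 mm and ends level with the prongs; its tray foot is 145 x 100 mm, 14 mm high.
- cover (a joint): Hinge angle of the bath's steel cover (rad): 0 shut, grows as the front rises, stop at 1.2. About 0.45 kg, free hinge: it falls shut from any angle. If the catch holds it, it has a little play, rises only about 4 mm at the handle (0.02 rad) and stops dead; if not, about 2 to 3 N at the handle lifts it.
- cover_bar (a point): Centre of the cover's handle bar: round, 11 mm thick, 104 mm long along y, 32 mm above the cover's top and 22 mm ahead of its front edge. Axes turn with the cover: x from the handle back to the hinge, y along the hinge, z out of the cover's top. The bar may turn between the fingers as the cover rises.
- cover_hinge (a point): Centre of the cover's hinge line at the back of the bath, 126 mm above the table; axes as cover_bar. In these axes the handle bar lies at x = -222, z = +38 mm. The cover is 200 mm deep, 220 mm wide, 12 mm thick, its top 132 mm above the table when shut.
- catch_knob (a point): Axis of the catch's knob on the cover, 22 mm above the cover's top (a good height to grip). Round, black, fluted, 31 mm across, 36 mm tall; turns endlessly about the cover's z, 0.05 N m stiff, stays as left. Hidden wings below catch under a steel tab; a quarter turn (1.5 rad) either way frees a caught catch, and usually catches a free one. Nothing outside shows which it is.
- bath: The ultrasonic bath, a fixed white housing 200 mm deep (x), 220 mm wide (y), 120 mm high; origin at the centre of its underside; x points from its front panel to its back.
- keeper: The small steel tab inside the bath's front wall under which the catch's wings turn; fixed, hidden by the cover. Same origin and axes as the bath.
- timer: Bystander: white digital timer lying on the table in front, 60 x 66 x 18 mm; origin at the centre of its underside.
- petri: Bystander: petri dish, 56 mm across, 14 mm high, on the table to the right of the bath; origin at the centre of its underside.
- tube_block: Bystander: clear block of capped tubes, 55 x 75 x 87 mm, on the table at the right front; origin at the centre of its underside.

How it is judged:
By the outcome, as a careful person would: the job done as asked, in the order asked, and still so for the second after the job is handed in, while the arm keeps its last pose, push and grip.
It also fails if it takes over 72 s, if anything falls off the work surface, if the arm or the gripper's body presses on something with over 40 N, if the wrist force passes 120 N, or if a joint passes its speed limit or range.

## Working session

There is one attempt and no reset: what is moved stays moved. The work goes in short steps, Python scripts to look and compute and a shell command to move; the robot and the scene stay as the last step left them, time stands still between calls to the robot, and variables do not carry over. Pictures are saved under pics/ and viewed, at most 13 in all, crops included, and the job is handed in when it is done.

```bash
mkdir -p pics; ls; python3 - <<'E'
from workcell import *
import cv2,numpy as np,pickle
o=observe();print({k:np.round(v,3).tolist() for k,v in o.items()})
d={}
for n in("scene","top"):
    d[n]=get_image(n);cv2.imwrite(f"pics/{n}0.png",d[n]["img"])
    print(n,d[n]["fx"],d[n]["cx"],d[n]["cy"],np.round(d[n]["cam_to_world"],3).tolist())
pickle.dump(d,open("d0.pkl","wb"))
cv2.imwrite("pics/s0.png",cv2.resize(d["scene"]["img"],(800,600)))
cv2.imwrite("pics/t0.png",cv2.resize(d["top"]["img"],(800,600)))
try: print(hold_point_z)
except Exception as e: print(e)
E
```

```text
pics
{'t': 0.0, 'q': [1.297, 0.213, -0.035, 1.324, -0.0, 1.571], 'dq': [-0.001, 0.0, -0.002, 0.0, -0.0, -0.0], 'tau': [0.0, -68.616, 48.711, 0.017, -0.0, 0.0], 'tcp_pos': [135.1, 481.043, 230.81], 'tool_rot': [-0.429, -3.112, 0.002], 'contact_force': [-0.238, -0.204, -0.446], 'moment': [0.025, 0.0, 0.052], 'grasp_force': 0.0, 'opening': 1.002}
scene 383.5277531928128 257.33529990780227 192.33134616292813 [[0.604, -0.619, 0.502, -2.818], [-0.797, -0.475, 0.373, -521.929], [0.007, -0.626, -0.78, 1030.059], [0.0, 0.0, 0.0, 1.0]]
top 373.46328313968036 253.02845398661407 188.10364017728213 [[0.023, -0.997, 0.08, 452.792], [-0.999, -0.026, -0.036, -74.112], [0.038, -0.079, -0.996, 1277.656], [0.0, 0.0, 0.0, 1.0]]
18.700000000000003
```

View pics/s0.png

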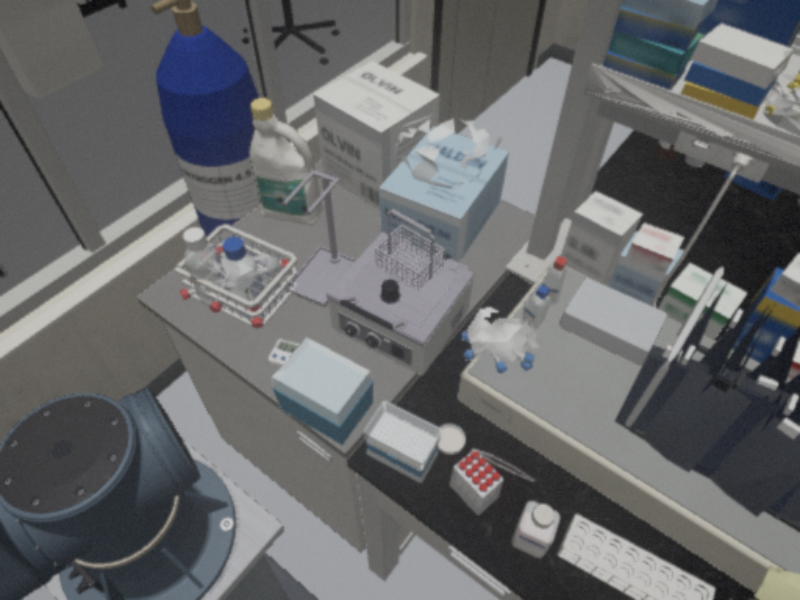

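View pics/t0.png

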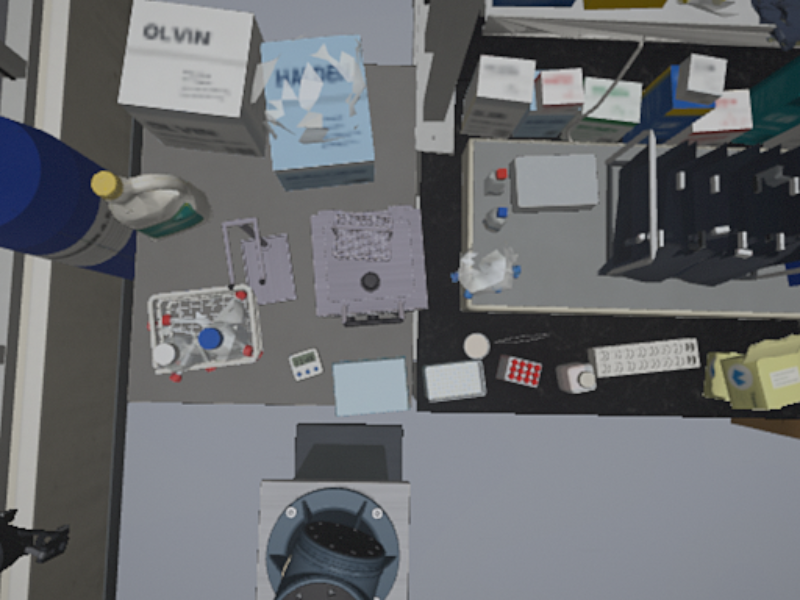

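The overview shows the bath at about (370,265) in the top view. The knob is at (370,281), the handle bar at (373,320), the basket behind the knob at (362,235), and the stand on its left at (250,260). I'll zoom in on these.

```bash
python3 - <<'E'
import cv2,pickle,numpy as np
d=pickle.load(open("d0.pkl","rb"))
t=d["top"]["img"][125:220,135:285]; s=d["scene"]["img"][105:240,165:310]
a=cv2.resize(t,(800,507),interpolation=cv2.INTER_CUBIC);cv2.imwrite("pics/tc.png",a)
b=cv2.resize(s,None,fx=4.4,fy=4.4,interpolation=cv2.INTER_CUBIC);cv2.imwrite("pics/sc.png",b);print(b.shape)
E
```

```text
(594, 638, 3)
```

View pics/tc.png

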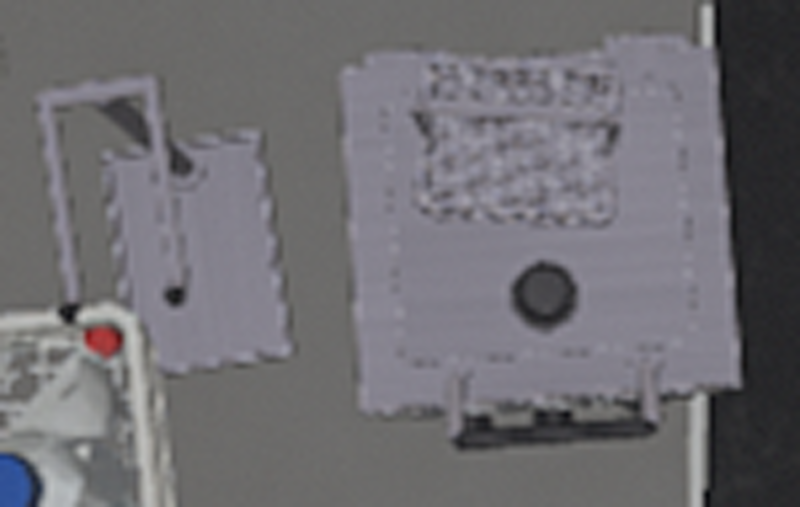

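View pics/sc.png

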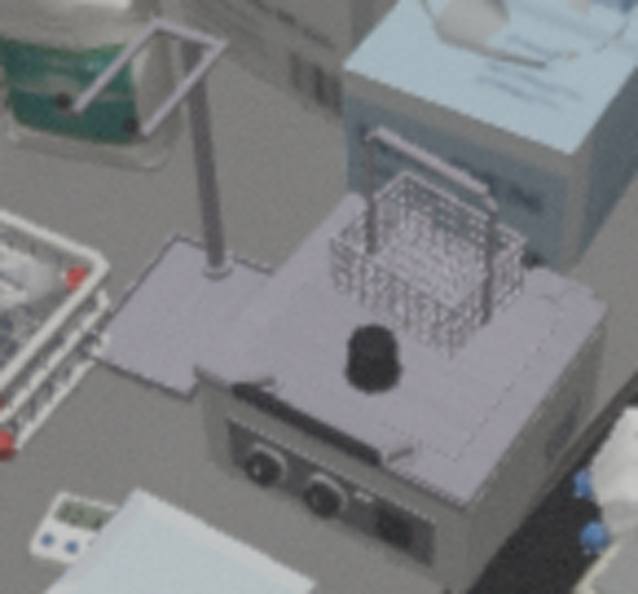

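```bash
cat >h.py <<'E'
import numpy as np
def ray(c,u,v):
    M=np.array(c["cam_to_world"]);return M[:3,3],M[:3,:3]@np.array([(u-c["cx"])/c["fx"],(v-c["cy"])/c["fy"],1])
def onz(c,u,v,z):
    o,r=ray(c,u,v);return o+r*(z-o[2])/r[2]
def tri(p,q):
    (o1,r1),(o2,r2)=p,q
    s=np.linalg.lstsq(np.c_[r1,-r2],o2-o1,rcond=None)[0]
    a,b=o1+s[0]*r1,o2+s[1]*r2
    return (a+b)/2,np.linalg.norm(a-b)
E
python3 - <<'E'
from h import *
import pickle
d=pickle.load(open("d0.pkl","rb"));T,S=d["top"],d["scene"]
t=lambda u,v:((u+.5)/5.3333-.5+135,(v+.5)/5.3333-.5+125)
s=lambda u,v:((u+.5)/4.4-.5+165,(v+.5)/4.4-.5+105)
P={"bailL":((420,113),(375,133),257),"bailR":((620,113),(490,192),257),"knobtop":((544,293),(373,338),168),
"hL":((460,440),(238,390),164),"hR":((655,427),(380,455),164),
"tipL":((68,312),(66,100),273),"tipR":((175,294),(130,125),273),"backL":((42,100),(155,25),250),"backR":((153,82),(222,45),250),
"covL":((362,408),(200,368),132),"covR":((740,387),(470,498),132),"covBL":((345,70),(350,200),132),"covBR":((715,42),(605,303),132)}
for k,(a,b,z) in P.items():
    x,e=tri(ray(T,*t(*a)),ray(S,*s(*b)));print(k,x.round(1),round(e,1),"top",onz(T,*t(*a),z).round(1),"scene",onz(S,*s(*b),z).round(1))
E
```

```text
bailL [651.4  -1.2 256.6] 6.8 top [649.    1.3 257. ] scene [653.5  -3.8 257. ]
bailR [ 650.1 -101.2  263.7] 2.0 top [ 652.1 -102.1  257. ] scene [655.  -96.9 257. ]
knobtop [567.3 -65.8 170.4] 3.7 top [566.3 -64.4 168. ] scene [570.3 -65.8 168. ]
hL [483.6 -20.2 163.5] 1.2 top [483.2 -19.8 164. ] scene [483.8 -20.9 164. ]
hR [ 493.8 -129.1  170.4] 2.9 top [ 493.1 -128.4  164. ] scene [ 498.5 -127.2  164. ]
tipL [541.3 172.3 269.5] 3.8 top [539.7 172.8 273. ] scene [540.1 167.7 273. ]
tipR [550.6 120.6 269.4] 0.3 top [550.1 120.  273. ] scene [548.1 117.4 273. ]
backL [652.3 196.1 249.1] 2.5 top [651.3 196.7 250. ] scene [652.4 194.3 250. ]
backR [661.9 139.3 253.5] 0.5 top [662.5 140.2 250. ] scene [665.1 142.1 250. ]
covL [503.1  37.3 124.6] 4.8 top [501.1  38.3 132. ] scene [500.6  31.  132. ]
covR [ 520.  -180.2  137.3] 5.6 top [ 518.5 -178.6  132. ] scene [ 525.2 -180.1  132. ]
covBL [698.8  56.2 121.9] 1.0 top [697.   54.7 132. ] scene [690.6  50.  132. ]
covBR [ 719.  -159.3  134.6] 1.9 top [ 720.2 -160.2  132. ] scene [ 720.3 -157.6  132. ]
```

```bash
cat >>h.py <<'E'
from workcell import *
from scipy.spatial.transform import Rotation as Ro
def plan(target,phi,n,o=None):
    "row (shift, turn about z) repeated n times, tool pointing down; target TCP, phi = world angle of tool y"
    o=o or observe();R=Ro.from_rotvec(o["tool_rot"]).as_matrix();p0=np.arctan2(R[1,1],R[0,1])
    d=np.array(target)-o["tcp_pos"];da=(phi-p0+np.pi/2)%np.pi-np.pi/2
    A=sum(np.array([[-np.sin(f),np.cos(f)],[np.cos(f),np.sin(f)]]).T for f in p0+da*np.arange(n)/n)
    s=np.linalg.solve(A,d[:2]);
    # residual tilt: tool z vs down, in tool axes
    tilt=np.cross([0,0,1],R.T@[0,0,-1])
    print("d",d.round(1),"phi0",round(p0,3),"rows",n,"shift",np.round(np.r_[s,-d[2]/n]/50,3),"turnz",round(-np.degrees(da)/n/5,3),"tilt/5deg",np.degrees(tilt/5).round(3))
def st():
    o=observe();print(round(o["t"],2),np.round(o["tcp_pos"],1),"F",np.round(o["contact_force"],1),"open",round(o["opening"],3),"grip",round(o["grasp_force"],1),"q6",np.round(o["q"],2))
E
python3 - <<'E'
from h import *
st();plan((560,-45,400),0.03,20)
print(np.round(get_image("wrist")["mount"],3).tolist())
E
```

```text
0.1 [135.1 481.1 230.9] F [-0.1 -0.5  0.2] open 1.002 grip 0.0 q6 [ 1.3   0.21 -0.03  1.32  0.    1.57]
d [ 424.9 -526.1  169.1] phi0 1.297 rows 20 shift [-0.723 -0.011 -0.169] turnz 0.726 tilt/5deg [-0.011 -0.     0.   ]
[[0.001, -0.965, -0.262, 65.564], [1.0, 0.001, -0.001, -0.091], [0.001, -0.262, 0.965, -143.296], [0.0, 0.0, 0.0, 1.0]]
```

```bash
r='[-0.723,-0.011,-0.3,0,0,0.726,1]'; python3 -m inch '[[-0.723,-0.011,-0.3,0,0,0.726,1],[-0.723,-0.011,-0.3,0,0,0.726,1],[-0.723,-0.011,-0.3,0,0,0.726,1],[-0.723,-0.011,-0.3,0,0,0.726,1],[-0.723,-0.011,-0.3,0,0,0.726,1],[-0.723,-0.011,-0.3,0,0,0.726,1],[-0.723,-0.011,-0.3,0,0,0.726,1],[-0.723,-0.011,-0.3,0,0,0.726,1],[-0.723,-0.011,-0.3,0,0,0.726,1],[-0.723,-0.011,-0.3,0,0,0.726,1]]' && python3 -m inch '[[-0.723,-0.011,-0.04,0,0,0.726,1],[-0.723,-0.011,-0.04,0,0,0.726,1],[-0.723,-0.011,-0.04,0,0,0.726,1],[-0.723,-0.011,-0.04,0,0,0.726,1],[-0.723,-0.011,-0.04,0,0,0.726,1],[-0.723,-0.011,-0.04,0,0,0.726,1],[-0.723,-0.011,-0.04,0,0,0.726,1],[-0.723,-0.011,-0.04,0,0,0.726,1],[-0.723,-0.011,-0.04,0,0,0.726,1],[-0.723,-0.011,-0.04,0,0,0.726,1]]'; python3 - <<'E'
from h import *
st();plan((651,-50,380),0.03,10)
E
```

```text
t: 1.15
tcp_pos: [434.7, 287.1, 381.6]
tool_rot: [-1.38, -2.822, 0.001]
contact_force: [1.0, 1.1, 0.3]
opening: 1.002
grasp_force: 0.0
t: 2.15
tcp_pos: [560.2, -45.6, 401.0]
tool_rot: [-2.191, -2.251, 0.001]
contact_force: [1.3, 1.2, 0.8]
opening: 0.996
grasp_force: 0.0
2.15 [560.2 -45.6 401. ] F [1.3 1.2 0.8] open 0.996 grip 0.0 q6 [-0.08  0.43  0.71  1.85  0.    1.46]
d [ 90.8  -4.4 -21. ] phi0 0.027 rows 10 shift [-0.014  0.181  0.042] turnz -0.003 tilt/5deg [-0.008 -0.001  0.   ]
```

```bash
python3 -m inch '[[-0.014,0.181,0.142,0,0,0,1],[-0.014,0.181,0.142,0,0,0,1],[-0.014,0.181,0.142,0,0,0,1],[-0.014,0.181,0.142,0,0,0,1],[-0.014,0.181,0.142,0,0,0,1],[-0.014,0.181,0.142,0,0,0,1],[-0.014,0.181,0.142,0,0,0,1],[-0.014,0.181,0.142,0,0,0,1],[-0.014,0.181,0.142,0,0,0,1],[-0.014,0.181,0.142,0,0,0,1]]'; cat >>h.py <<'E'
def wrist(name):
    import cv2
    o=observe();w=get_image("wrist");M=np.eye(4);M[:3,:3]=Ro.from_rotvec(o["tool_rot"]).as_matrix();M[:3,3]=o["tcp_pos"]
    w["cam_to_world"]=M@np.array(w["mount"]);cv2.imwrite(f"pics/{name}.png",w["img"])
    import pickle;pickle.dump(w,open(name+".pkl","wb"));return w
E
python3 - <<'E'
from h import *
st();wrist("w1")
E
```

```text
t: 3.15
tcp_pos: [651.5, -48.5, 329.7]
tool_rot: [-2.188, -2.254, -0.0]
contact_force: [0.4, 0.2, 0.5]
opening: 0.998
grasp_force: 0.0
3.15 [651.5 -48.5 329.7] F [0.4 0.2 0.5] open 0.998 grip 0.0 q6 [-0.07  0.62  0.83  1.78  0.    1.47]
```

View pics/w1.png

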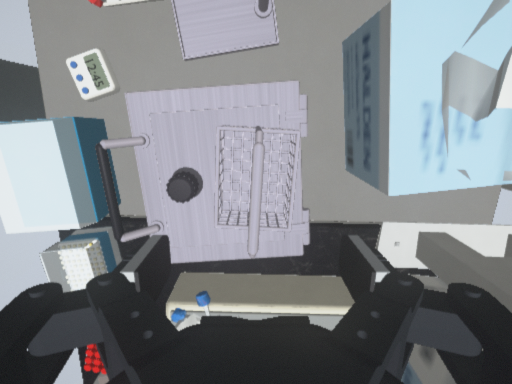

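```bash
python3 - <<'E'
from h import *
import pickle
w=pickle.load(open("w1.pkl","rb"))
for n,u,v,z in (("barL",259,133,257),("barR",253,250,257),("barmid",256.5,190,257),("knob",180,186,168),("hL",102,147,164),("hR",116,240,164),("coverFL",128,93,132),("FR",147,262,132),("BR",303,255,132),("BL",299,82,132),("basFL",217,127,187),("basFR",217,224,187),("basBL",298,131,187),("basBR",292,229,187)):
    print(n,onz(w,u,v,z).round(1))
plan((650,-50,241),0.04,10)
E
```

```text
barL [653.7   4.6 257. ]
barR [652.  -91.7 257. ]
barmid [653.3 -39.6 257. ]
knob [569.5 -61.  168. ]
hL [485.4 -20.9 164. ]
hR [ 489.9 -130.5  164. ]
coverFL [504.9  37.5 132. ]
FR [ 511.7 -176.8  132. ]
BR [ 720.1 -160.1  132. ]
BL [699.2  55.3 132. ]
basFL [613.3   5.1 187. ]
basFR [612.9 -97.4 187. ]
basBL [693.5   3.7 187. ]
basBR [ 694.4 -100.7  187. ]
d [ -2.1  -1.5 -86.9] phi0 0.03 rows 10 shift [-0.003 -0.004  0.174] turnz -0.012 tilt/5deg [-0.022 -0.002  0.   ]
```

```bash
python3 -m inch '[[0.002,0.003,0.176,0,0,0.034,1],[0.002,0.003,0.176,0,0,0.034,1],[0.002,0.003,0.176,0,0,0.034,1],[0.002,0.003,0.176,0,0,0.034,1],[0.002,0.003,0.176,0,0,0.034,1],[0.002,0.003,0.176,0,0,0.034,1],[0.002,0.003,0.176,0,0,0.034,1],[0.002,0.003,0.176,0,0,0.034,1],[0.002,0.003,0.176,0,0,0.034,1],[0.002,0.003,0.176,0,0,0.034,1]]' && python3 -m inch '[[0,0,0,0,0,0,-1],[0,0,0,0,0,0,-1],[0,0,0,0,0,0,-1],[0,0,0,0,0,0,-1],[0,0,0,0,0,0,-1],[0,0,0,0,0,0,-1],[0,0,0,0,0,0,-1],[0,0,0,0,0,0,-1],[0,0,0,0,0,0,-1],[0,0,0,0,0,0,-1]]' 40
```

```text
t: 4.2
tcp_pos: [652.3, -47.4, 241.6]
tool_rot: [2.221, 2.221, -0.0]
contact_force: [-0.1, -0.2, 0.6]
opening: 0.999
grasp_force: 0.0
t: 5.2
tcp_pos: [652.3, -47.4, 242.6]
tool_rot: [2.221, 2.221, 0.001]
contact_force: [0.3, -0.6, 4.5]
opening: 0.089
grasp_force: 39.1
```

```bash
python3 -m inch '[[0,0,-0.1,0,0,0,-1],[0,0,-0.18,0,0,0,-1],[0,0,-0.18,0,0,0,-1],[0,0,-0.18,0,0,0,-1],[0,0,-0.18,0,0,0,-1],[0,0,-0.18,0,0,0,-1],[0,0,-0.18,0,0,0,-1],[0,0,-0.18,0,0,0,-1],[0,0,-0.18,0,0,0,-1],[0,0,-0.18,0,0,0,-1]]' && python3 -m inch '[[0,-0.17,0,0,0,0,-1],[0,-0.35,0,0,0,0,-1],[0,-0.35,0,0,0,0,-1],[0,-0.35,0,0,0,0,-1],[0,-0.35,0,0,0,0,-1],[0,-0.35,0,0,0,0,-1],[0,-0.35,0,0,0,0,-1],[0,-0.35,0,0,0,0,-1],[0,-0.35,0,0,0,0,-1],[0,-0.35,0,0,0,0,-1]]'; python3 - <<'E'
from h import *
import pickle
d=pickle.load(open("d0.pkl","rb"));k=.64
for a,b in (((163,355),(193,236)),((210,338),(234,243))):
    print(tri(ray(d["top"],a[0]*k,a[1]*k),ray(d["scene"],b[0]*k,b[1]*k)))
st();plan((488,135,328),0.19,10)
E
```

```text
t: 6.2
tcp_pos: [652.2, -47.4, 329.3]
tool_rot: [2.221, 2.221, 0.0]
contact_force: [-0.4, -0.1, -2.3]
opening: 0.086
grasp_force: 39.0
t: 7.2
tcp_pos: [485.6, -47.4, 329.1]
tool_rot: [2.221, 2.221, 0.001]
contact_force: [-0.4, 0.8, -2.2]
opening: 0.087
grasp_force: 39.1
(array([418.52081649, 309.37950461, 185.57255427]), np.float64(3.842301882982347))
(array([450.97648787, 224.17198844, 192.70346954]), np.float64(2.259005867566559))
7.2 [485.6 -47.4 329.1] F [-0.4  0.8 -2.2] open 0.087 grip 39.1 q6 [-0.1   0.2   0.19  1.56 -0.    1.47]
d [  2.4 182.4  -1.1] phi0 0.0 rows 10 shift [0.364 0.036 0.002] turnz -0.217 tilt/5deg [ 0.008  0.001 -0.   ]
```

```bash
python3 -m inch '[[0.18,0.018,0,0,0,-0.217,-1],[0.384,0.038,0,0,0,-0.217,-1],[0.384,0.038,0,0,0,-0.217,-1],[0.384,0.038,0,0,0,-0.217,-1],[0.384,0.038,0,0,0,-0.217,-1],[0.384,0.038,0,0,0,-0.217,-1],[0.384,0.038,0,0,0,-0.217,-1],[0.384,0.038,0,0,0,-0.217,-1],[0.384,0.038,0,0,0,-0.217,-1],[0.384,0.038,0,0,0,-0.217,-1]]' ; python3 - <<'E'
from h import *
st();wrist("w2")
E
```

```text
t: 8.2
tcp_pos: [488.0, 136.2, 328.8]
tool_rot: [1.999, 2.423, 0.001]
contact_force: [0.3, -0.5, -1.7]
opening: 0.083
grasp_force: 39.1
8.2 [488.  136.2 328.8] F [ 0.3 -0.5 -1.7] open 0.083 grip 39.1 q6 [0.27 0.24 0.24 1.58 0.   1.65]
```

View pics/w2.png

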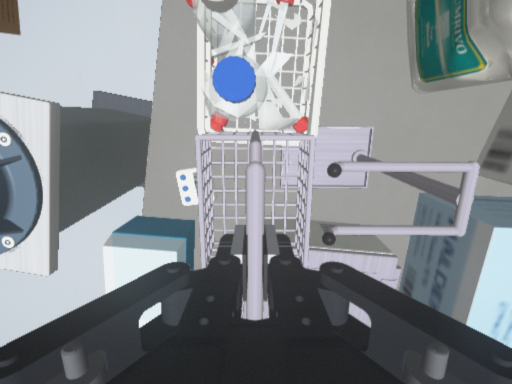

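```bash
python3 - <<'E'
from h import *
import pickle
w=pickle.load(open("w2.pkl","rb"))
for n,u,v,z in (("tipL",334,170,273),("tipR",328,238,273),("backL",474,168,250),("backR",464,231,250),("midL",400,167,250),("midR",400,231,250),("barL",255,150,344)):
    print(n,onz(w,u,v,z).round(1))
E
```

```text
tipL [539.  174.6 273. ]
tipR [548.3 122.6 273. ]
backL [655.4 194.3 250. ]
backR [668.2 141.8 250. ]
midL [597.2 183.9 250. ]
midR [614.9 131.4 250. ]
barL [479. 186. 344.]
```

```bash
python3 -m inch '[[0,0,0.106,0,0,0,-1],[0,0,0.106,0,0,0,-1],[0,0,0.106,0,0,0,-1],[0,0,0.106,0,0,0,-1],[0,0,0.106,0,0,0,-1],[0,0,0.106,0,0,0,-1],[0,0,0.106,0,0,0,-1],[0,0,0.106,0,0,0,-1],[0,0,0.106,0,0,0,-1],[0,0,0.106,0,0,0,-1]]' && python3 -m inch '[[0,0.19,0,0,0,0,-1],[0,0.19,0,0,0,0,-1],[0,0.19,0,0,0,0,-1],[0,0.19,0,0,0,0,-1],[0,0.19,0,0,0,0,-1],[0,0.19,0,0,0,0,-1],[0,0.19,0,0,0,0,-1],[0,0.19,0,0,0,0,-1],[0,0.19,0,0,0,0,-1],[0,0.19,0,0,0,0,-1]]' ; python3 - <<'E'
from h import *
import cv2
st();wrist("w3")
cv2.imwrite("pics/top3.png",get_image("top")["img"]);s=get_image("scene")["img"];cv2.imwrite("pics/s3.png",s)
a=cv2.imread("pics/w3.png");b=cv2.resize(s[75:240,165:310],(337,384));cv2.imwrite("pics/c3.png",cv2.resize(np.hstack([a,b]),(800,362)))
E
```

```text
t: 9.25
tcp_pos: [487.8, 135.0, 274.9]
tool_rot: [-2.001, -2.422, 0.0]
contact_force: [0.6, -0.3, -1.5]
opening: 0.081
grasp_force: 39.1
t: 10.25
tcp_pos: [581.9, 153.0, 275.2]
tool_rot: [-2.001, -2.422, 0.0]
contact_force: [0.7, -0.1, -1.8]
opening: 0.085
grasp_force: 39.1
10.25 [581.9 153.  275.2] F [ 0.7 -0.1 -1.8] open 0.085 grip 39.1 q6 [ 0.26  0.44  0.39  1.52 -0.    1.64]
```

View pics/c3.png

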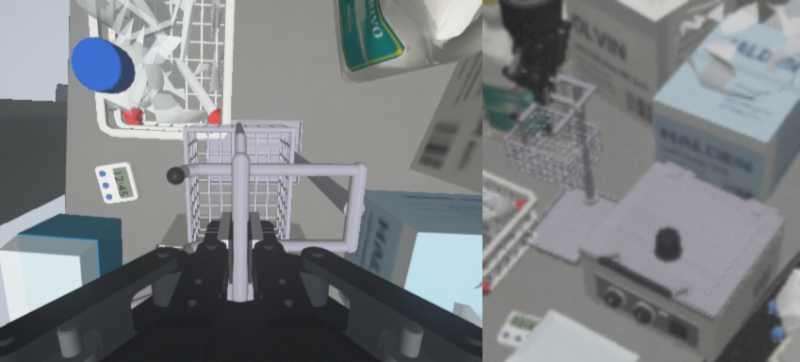

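Bar lies across both prongs, between tips and post (left prong at row 170, bar at column 240). Lowering.

```bash
python3 -m inch '[[0,0,0.1,0,0,0,-1],[0,0,0.1,0,0,0,-1],[0,0,0.1,0,0,0,-1],[0,0,0.08,0,0,0,-1],[0,0,0.06,0,0,0,-1],[0,0,0.05,0,0,0,-1],[0,0,0.04,0,0,0,-1],[0,0,0.03,0,0,0,-1],[0,0,0.02,0,0,0,-1],[0,0,0.02,0,0,0,-1]]'; python3 -m inch '[[0,0,0.01,0,0,0,-1],[0,0,0.01,0,0,0,-1],[0,0,0.01,0,0,0,-1],[0,0,0.01,0,0,0,-1],[0,0,0.01,0,0,0,-1],[0,0,0.01,0,0,0,-1],[0,0,0,0,0,0,-1],[0,0,0,0,0,0,-1],[0,0,0,0,0,0,-1],[0,0,0,0,0,0,-1]]'
```

```text
t: 11.4
tcp_pos: [581.1, 152.9, 245.3]
tool_rot: [2.001, 2.422, 0.0]
contact_force: [-0.4, 0.3, -1.9]
opening: 0.087
grasp_force: 39.1
t: 12.4
tcp_pos: [581.2, 152.9, 243.4]
tool_rot: [2.001, 2.421, 0.002]
contact_force: [-3.8, -1.5, 11.3]
opening: 0.086
grasp_force: 40.4
```

```bash
python3 -m inch '[[0,0,-0.012,0,0,0,-1],[0,0,0,0,0,0,-0.7],[0,0,0,0,0,0,-0.5],[0,0,0,0,0,0,-0.3],[0,0,0,0,0,0,-0.1],[0,0,0,0,0,0,0],[0,0,0,0,0,0,0],[0,0,0,0,0,0,0],[0,0,0,0,0,0,0],[0,0,0,0,0,0,0]]'; python3 -m inch '[[0,0,-0.1,0,0,0,0],[0,0,-0.2,0,0,0,0],[0,0,-0.3,0,0,0,0],[0,0,-0.3,0,0,0,0],[0,0,-0.3,0,0,0,0],[0,0,-0.3,0,0,0,0],[0,0,-0.3,0,0,0,0],[0,0,-0.2,0,0,0,0],[0,0,0,0,0,0,0],[0,0,0,0,0,0,0]]'; python3 - <<'E'
from h import *
import cv2
w=wrist("w4");s=get_image("scene")["img"]
a=w["img"];b=cv2.resize(s[75:240,165:310],(337,384));cv2.imwrite("pics/c4.png",cv2.resize(np.hstack([a,b]),(800,362)))
st();plan((484,-60,340),0.085,10)
E
```

```text
t: 13.4
tcp_pos: [581.1, 152.9, 242.9]
tool_rot: [-2.001, -2.422, 0.0]
contact_force: [0.5, 0.2, -0.0]
opening: 0.503
grasp_force: 0.0
t: 14.4
tcp_pos: [581.2, 152.9, 343.0]
tool_rot: [2.001, 2.421, 0.001]
contact_force: [-0.1, -0.4, -0.4]
opening: 0.503
grasp_force: 0.0
14.5 [580.9 152.9 342.5] F [-0.9 -0.3  0.4] open 0.499 grip 0.0 q6 [ 0.26  0.47  0.62  1.71 -0.    1.64]
d [ -96.9 -212.9   -2.5] phi0 0.19 rows 10 shift [-0.394 -0.252  0.005] turnz 0.12 tilt/5deg [-0.007  0.001  0.   ]
```

View pics/c4.png

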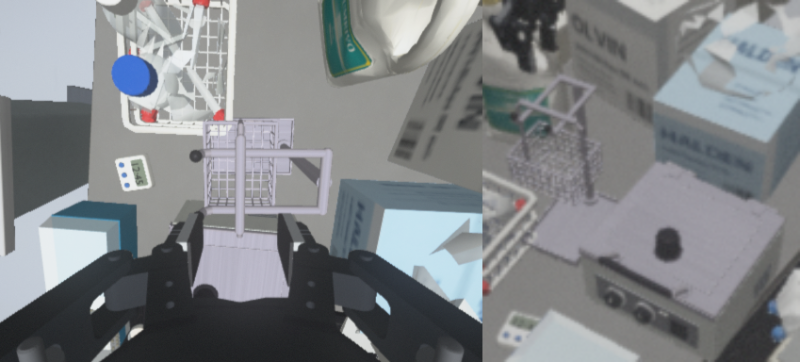

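Basket hangs on both prongs (bar at column 240 across both, tips at column 197). Next is the handle.

```bash
python3 -m inch '[[-0.2,-0.1,0,0,0,0.12,0],[-0.43,-0.25,0,0,0,0.12,0],[-0.43,-0.25,0,0,0,0.12,0],[-0.43,-0.25,0,0,0,0.12,0.2],[-0.43,-0.25,0,0,0,0.12,0.2],[-0.43,-0.25,0.1,0,0,0.12,0.2],[-0.43,-0.25,0.2,0,0,0.12,0.2],[-0.43,-0.25,0.2,0,0,0.12,0.2],[-0.43,-0.25,0.2,0,0,0.12,0.2],[-0.43,-0.25,0.1,0,0,0.12,0.2]]'; python3 - <<'E'
from h import *
w=wrist("w5");st();plan((488,-73.5,149),0.085,10)
E
```

```text
t: 15.5
tcp_pos: [491.6, -66.2, 301.9]
tool_rot: [-2.126, -2.312, 0.001]
contact_force: [-0.2, -0.6, 0.1]
opening: 0.6
grasp_force: 0.0
15.55 [490.4 -68.7 301.7] F [ 1.  -2.   0.5] open 0.603 grip 0.0 q6 [-0.14  0.21  0.13  1.5  -0.    1.35]
d [  -2.4   -4.8 -152.7] phi0 0.082 rows 10 shift [-0.009 -0.005  0.305] turnz -0.004 tilt/5deg [-0.022  0.011  0.   ]
```

View pics/w5.png

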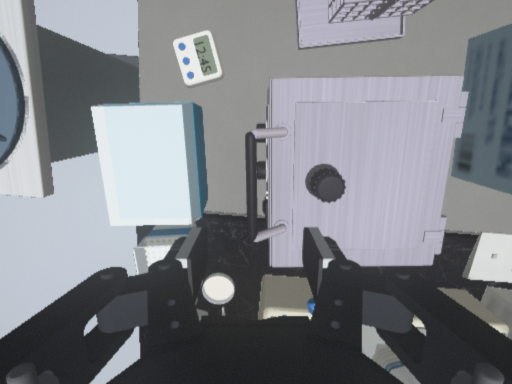

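```bash
python3 - <<'E'
from h import *
import pickle
w=pickle.load(open("w5.pkl","rb"))
for n,u,v,z in (("hL",250,134,164),("hR",252,240,164),("knobtop",330,188,168),("knobbase",319,180,136),("FL",270,78,132),("FR",269,267,132),("BL",458,75,132),("BR",436,265,132)):
    print(n,onz(w,u,v,z).round(1))
plan((488,-73.5,149),0.085,10)
E
```

```text
hL [483.5 -18.5 164. ]
hR [ 494.6 -130.5  164. ]
knobtop [568.6 -65.  168. ]
knobbase [564.3 -64.3 136. ]
FL [499.2  37.9 132. ]
FR [ 519.5 -179.7  132. ]
BL [692.3  57.1 132. ]
BR [ 724.9 -159.5  132. ]
d [  -2.4   -4.8 -152.7] phi0 0.082 rows 10 shift [-0.009 -0.005  0.305] turnz -0.004 tilt/5deg [-0.022  0.011  0.   ]
```

```bash
python3 -m inch '[[-0.009,-0.004,0.35,0,0,-0.007,0.2],[-0.009,-0.004,0.35,0,0,-0.007,0.2],[-0.009,-0.004,0.35,0,0,-0.007,0.2],[-0.009,-0.004,0.35,0,0,-0.007,0.2],[-0.009,-0.004,0.35,0,0,-0.007,0.2],[-0.009,-0.004,0.35,0,0,-0.007,0.2],[-0.009,-0.004,0.35,0,0,-0.007,0.2],[-0.009,-0.004,0.3,0,0,-0.007,0.2],[-0.009,-0.004,0.2,0,0,-0.007,0.2],[-0.009,-0.004,0.1,0,0,-0.007,0.2]]'; python3 -m inch '[[0,0,0,0,0,0,-1],[0,0,0,0,0,0,-1],[0,0,0,0,0,0,-1],[0,0,0,0,0,0,-1],[0,0,0,0,0,0,-1],[0,0,0,0,0,0,-1],[0,0,0,0,0,0,-1],[0,0,0,0,0,0,-1],[0,0,0,0,0,0,-1],[0,0,0,0,0,0,-1]]' 30
```

```text
t: 16.55
tcp_pos: [490.7, -69.8, 149.6]
tool_rot: [-2.118, -2.319, 0.001]
contact_force: [0.2, 1.3, 0.3]
opening: 0.599
grasp_force: 0.0
t: 17.55
tcp_pos: [488.5, -69.9, 150.8]
tool_rot: [-2.117, -2.318, 0.006]
contact_force: [-26.9, -3.1, 21.4]
opening: 0.113
grasp_force: 30.7
```

```bash
python3 -m inch '[[0,-0.015,-0.005,0,0,0,-1],[0,-0.015,-0.005,0,0,0,-1],[0,-0.015,-0.005,0,0,0,-1],[0,0,-0.005,0,0,0,-1],[0,0,0,0,0,0,-1],[0,0,0,0,0,0,-1],[0,0,0,0,0,0,-1],[0,0,0,0,0,0,-1],[0,0,0,0,0,0,-1],[0,0,0,0,0,0,-1]]'
```

```text
t: 18.55
tcp_pos: [488.4, -69.9, 151.3]
tool_rot: [-2.118, -2.319, 0.002]
contact_force: [-6.6, -2.0, -2.2]
opening: 0.112
grasp_force: 29.3
```

```bash
python3 -m inch '[[0,-0.004,-0.006,0,0,0,-1],[0,-0.004,-0.006,0,0,0,-1],[0,0,-0.006,0,0,0,-1],[0,0,-0.006,0,0,0,-1],[0,0,-0.006,0,0,0,-1],[0,0,-0.006,0,0,0,-1],[0,0,-0.006,0,0,0,-1],[0,0,-0.006,0,0,0,-1],[0,0,0,0,0,0,-1],[0,0,0,0,0,0,-1]]'; python3 -m inch '[[0,0,-0.006,0,0,0,-1],[0,0,-0.006,0,0,0,-1],[0,0,-0.006,0,0,0,-1],[0,0,-0.006,0,0,0,-1],[0,0,0,0,0,0,-1],[0,0,0,0,0,0,-1],[0,0,0,0,0,0,-1],[0,0,0,0,0,0,-1],[0,0,0,0,0,0,-1],[0,0,0,0,0,0,-1]]'
```

```text
t: 19.55
tcp_pos: [488.8, -69.9, 153.9]
tool_rot: [-2.118, -2.32, 0.0]
contact_force: [-4.4, -3.6, -3.2]
opening: 0.114
grasp_force: 29.3
t: 20.55
tcp_pos: [489.0, -69.8, 155.0]
tool_rot: [2.118, 2.32, 0.0]
contact_force: [-1.9, -3.9, -2.9]
opening: 0.114
grasp_force: 29.2
```

```bash
python3 -m inch '[[0,0,-0.006,0,0,0,-1],[0,0,-0.006,0,0,0,-1],[0,0,-0.006,0,0,0,-1],[0,0,0,0,0,0,-1],[0,0,0,0,0,0,-1],[0,0,0,0,0,0,-1],[0,0,0,0,0,0,-1],[0,0,0,0,0,0,-1],[0,0,0,0,0,0,-1],[0,0,0,0,0,0,-1]]'
```

```text
t: 21.55
tcp_pos: [489.1, -69.8, 156.0]
tool_rot: [2.118, 2.32, 0.0]
contact_force: [2.9, -5.2, -4.7]
opening: 0.116
grasp_force: 29.2
```

```bash
python3 -m inch '[[0,0,-0.006,0,0,0,-1],[0,0,-0.006,0,0,0,-1],[0,0,-0.006,0,0,0,-1],[0,0,0,0,0,0,-1],[0,0,0,0,0,0,-1],[0,0,0,0,0,0,-1],[0,0,0,0,0,0,-1],[0,0,0,0,0,0,-1],[0,0,0,0,0,0,-1],[0,0,0,0,0,0,-1]]'
```

```text
t: 22.55
tcp_pos: [489.2, -69.8, 156.9]
tool_rot: [2.118, 2.32, 0.001]
contact_force: [3.7, -4.2, -4.4]
opening: 0.111
grasp_force: 29.2
```

```bash
python3 -m inch '[[0,0.001,-0.008,0,0,0,-1],[0,0.001,-0.008,0,0,0,-1],[0,0.001,-0.008,0,0,0,-1],[0,0.001,-0.008,0,0,0,-1],[0,0.001,-0.008,0,0,0,-1],[0,0,0,0,0,0,-1],[0,0,0,0,0,0,-1],[0,0,0,0,0,0,-1],[0,0,0,0,0,0,-1],[0,0,0,0,0,0,-1]]'; python3 - <<'E'
from h import *
import cv2
w=wrist("w6");s=get_image("scene")["img"]
b=cv2.resize(s[130:240,200:310],(384,384));cv2.imwrite("pics/c6.png",cv2.resize(np.hstack([w["img"],b]),(800,343)))
E
```

```text
t: 23.55
tcp_pos: [489.7, -69.8, 159.0]
tool_rot: [2.118, 2.32, 0.001]
contact_force: [5.0, -3.7, -5.6]
opening: 0.114
grasp_force: 29.2
```

View pics/c6.png

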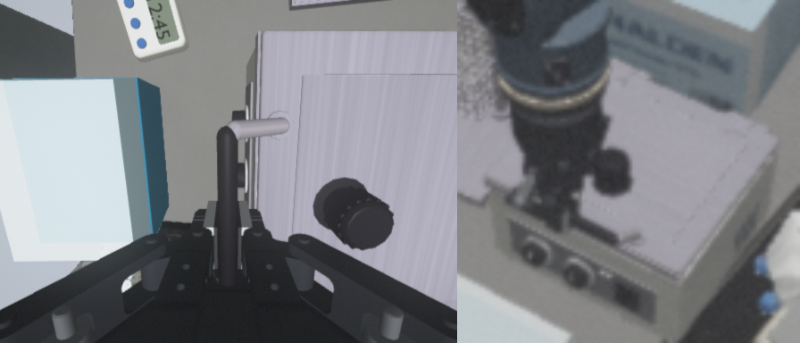

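The cover rose 8 mm at the handle with about 5 N and no stop. The handle bar (column 228) is firmly in the fingers and the front gap is open, so the catch is free. I'll leave the knob alone and raise the cover along its arc.

```bash
python3 -m inch '[[0,0.033,-0.096,0,0,0,-1],[0,0.033,-0.096,0,0,0,-1],[0,0.027,-0.096,0,0,0,-1],[0,0.027,-0.096,0,0,0,-1],[0,0.027,-0.096,0,0,0,-1],[0,0.036,-0.092,0,0,0,-1],[0,0.036,-0.092,0,0,0,-1],[0,0.036,-0.092,0,0,0,-1],[0,0.036,-0.092,0,0,0,-1],[0,0.036,-0.092,0,0,0,-1]]'
```

```text
t: 24.65
tcp_pos: [504.3, -68.3, 205.8]
tool_rot: [-2.117, -2.319, 0.002]
contact_force: [-6.3, -4.5, -2.3]
opening: 0.117
grasp_force: 29.3
```

```bash
python3 -m inch '[[0,0.044,-0.088,0,0,0,-1],[0,0.044,-0.088,0,0,0,-1],[0,0.044,-0.088,0,0,0,-1],[0,0.046,-0.088,0,0,0,-1],[0,0.046,-0.088,0,0,0,-1],[0,0.055,-0.082,0,0,0,-1],[0,0.055,-0.082,0,0,0,-1],[0,0.055,-0.082,0,0,0,-1],[0,0.055,-0.082,0,0,0,-1],[0,0.055,-0.082,0,0,0,-1]]'
```

```text
t: 25.65
tcp_pos: [528.5, -66.0, 248.5]
tool_rot: [-2.117, -2.318, 0.003]
contact_force: [-15.1, -4.3, 5.9]
opening: 0.114
grasp_force: 29.5
```

```bash
python3 -m inch '[[0,0.058,-0.08,0,0,0,-1],[0,0.058,-0.08,0,0,0,-1],[0,0.058,-0.08,0,0,0,-1],[0,0.06,-0.08,0,0,0,-1],[0,0.062,-0.078,0,0,0,-1],[0,0.066,-0.073,0,0,0,-1],[0,0.068,-0.072,0,0,0,-1],[0,0.068,-0.071,0,0,0,-1],[0,0.069,-0.07,0,0,0,-1],[0,0.069,-0.07,0,0,0,-1]]'
```

```text
t: 26.65
tcp_pos: [561.8, -62.8, 286.2]
tool_rot: [-2.117, -2.32, -0.0]
contact_force: [-2.1, 0.3, -2.2]
opening: 0.111
grasp_force: 29.1
```

```bash
python3 -m inch '[[0,0,0,0,0,0,-1],[0,0,0,0,0,0,-1],[0,0,0,0,0,0,-1],[0,0,0,0,0,0,-1],[0,0,0,0,0,0,-1],[0,0,0,0,0,0,-1],[0,0,0,0,0,0,-1],[0,0,0,0,0,0,-1],[0,0,0,0,0,0,-1],[0,0,0,0,0,0,-1]]'; python3 - <<'E'
from h import *
import cv2
s=get_image("scene")["img"];cv2.imwrite("pics/f.png",cv2.resize(s[60:260,130:330],(600,600)))
E
```

```text
t: 27.65
tcp_pos: [561.6, -62.8, 286.0]
tool_rot: [-2.117, -2.32, -0.0]
contact_force: [-4.6, 1.3, 0.6]
opening: 0.112
grasp_force: 29.7
```

View pics/f.png

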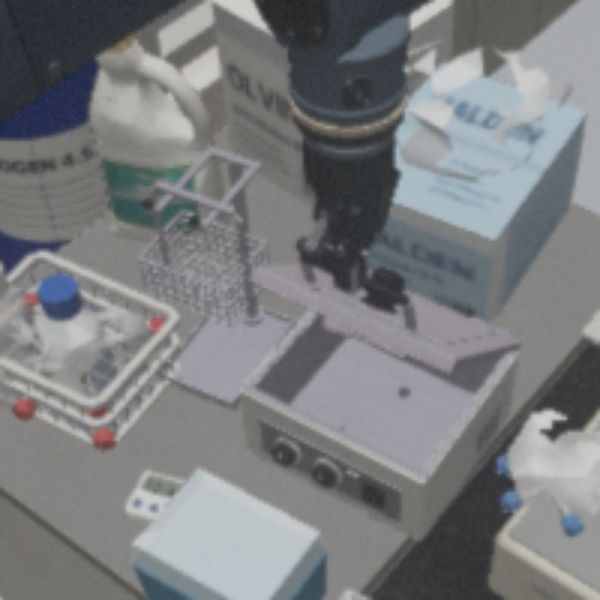

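The cover is open about 40° and held at the handle (330,260). The basket hangs on both prongs at (200,250), and the timer is untouched.

```bash
python3 -c "
from workcell import *
print(job_done())"
```

```text
the job is handed in; nothing more can be done
None
```

I hung the basket by its bail on both prongs; a gentle tug showed the catch wasn't holding, so I left the knob alone, raised the cover to about 40°, and handed the job in at about 28 s still gripping it.

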